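Show a detent ball to the inspection camera from two sides

TASK

Swivel the inspection camera so that it looks along the white line on its base and tilt it to 45 degrees down. Then pick up the parts dish by its handle and, keeping it level so that the loose ball stays in the middle hollow, hold the ball 12 cm straight in front of the lens, with the handle pointing straight away from the camera, for one second as the first look. Finally turn the dish a quarter turn on the spot, either way round, with the ball staying in view, and finish while still holding the dish there level and still, leaving the camera as set and the other things on the mat undisturbed.

Things in the scene. Friction and masses are not known exactly. Their poses are not given: they have to be found in the camera images.
- cam_base: stand of the inspection camera, fixed to the bench: dark steel base plate 150 x 120 x 12 mm with a post 24 mm thick (collar 42 mm) up to 183 mm. Origin: centre of the plate's underside, on the swivel axis; +x is the way the white line on the plate points from the post; z up. The plate lies on a 2 mm mat that covers the work area
- cam_axis (a point): point where the camera's swivel axis (vertical) and tilt axis (level) cross, 230 mm above the underside of the stand, inside the aluminium fork (cheeks 24 mm long, 52 mm over their outsides, 64 mm over the black pivot knobs). The frame turns with the swivel only: x is level, the way the camera is heading, y to its left, z up
- cam_swivel (a joint): swivel of the camera about the vertical, rad: 0 when the camera looks along the white line of the base, grows anticlockwise seen from above. Range -1.2 to 1.2. Stiff (0.12 N m of friction), stays where left
- cam_tilt (a joint): tilt of the camera, rad: 0 when the barrel is level, grows as the lens goes down and the tail comes up; 45 degrees down = 0.785. Range -0.1 to 1.4. Stiff (0.12 N m of friction), stays where left
- cam_grip (a point): middle of the camera's tail, where it can be taken: on the barrel's centre line, 55 mm behind the two axes. The barrel is a round tube 34 mm thick (the tail has a black sleeve) reaching from 75 mm behind the axes to the lens 60 mm ahead of them; it can be pinched across from above here and led about the axes. x of the frame is the way the lens looks
- cam_lens (a point): centre of the lens's front glass (black nose 30 mm across), 60 mm ahead of the axes on the barrel's centre line; x is the way it looks
- cam_focus (a point): the point in focus: 120 mm straight in front of the lens, 180 mm ahead of the axes on the barrel's centre line
- dish: round shallow steel parts dish, 93 mm across, 18 mm high to the rim, on a foot 68 mm across, with a straight black handle along its +x. Origin: centre of its underside; z up when level. Inside, a middle hollow 50 mm across slopes 6 degrees to the centre (floor there 4 mm above the underside), its edge marked by a thin dark ring; beyond it the side slopes 22 degrees. Dish without ball about 0.12 kg
- dish_handle (a point): middle of the dish's handle, 100 mm from the dish's centre and 24 mm above its underside. The handle grip is 12 mm wide, 16 mm high and reaches from 65 to 138 mm from the centre. Held here the dish hangs out to one side, so grip it firmly (about 45 N) to keep it from sagging
- dish_middle (a point): centre of the dish, 12 mm above its underside: where the ball's centre is when it lies in the middle
- ball_center (a point): centre of a loose brass detent ball, 16 mm across, 17 g, lying in the middle of the dish
- handset: hand-held radio lying on its back, black, 115 x 56 x 34 mm, with a knob and a 55 mm stub aerial on the +x end. Origin: centre of the case's underside. To be left alone
- spool: bare metal spool, 56 mm across, 42 mm high, standing on its end. Origin: centre of the underside. To be left alone
- driver: screwdriver with a red handle, lying along its x. To be left alone
Not all that is in view belongs to the job. Of the things shaped like the dish, the steel one is meant. There is more than one size of the cam_base; the one meant has the size given above.

How it is judged (in metres and radians):
On the way, in this order (a step that is already met when the one before it is completed fails the run):
1. the camera is set: swivel on the white line and tilt at 45 degrees down, each within 6 degrees (value of joint cam_tilt between 0.6804 and 0.8904 rad and value of joint cam_swivel between -0.105 and 0.105 rad), for 0.2 s.
2. first look: the dish is held level (6 degrees), the ball in its middle and within 30 mm of the focus point, the handle pointing straight away from the camera within 11 degrees (all of step 1 and distance between ball_center and cam_focus below 0.03 m and angle between dish's own z axis and vertical below 0.105 rad and horizontal distance between ball_center and dish_middle below 0.012 m and contact force between the fingers and dish above 1 N and angle between the x axis of dish and the x axis of cam_axis, either way round below 0.19 rad and x of dish_handle in the frame of cam_axis above 0.17 m), for 0.5 s.
3. turning on the spot: half way round (30 to 60 degrees) the ball is still within 50 mm of the focus point (angle between the x axis of dish and the x axis of cam_axis, either way round between 0.52 and 1.05 rad and distance between ball_center and cam_focus below 0.05 m), for 0.05 s.
At the end, for the whole second after the job is handed in: The gripper alone holds the dish off the bench, level within 6 deg and still, handle square to the camera heading within 11 deg, ball within 12 mm of the dish middle and 30 mm of the point 12 cm before the lens; camera 45 deg down and on the white line within 6 deg (all of step 1 and distance between ball_center and cam_focus below 0.03 m and angle between dish's own z axis and vertical below 0.105 rad and horizontal distance between ball_center and dish_middle below 0.012 m and contact force between the fingers and dish above 1 N and angle between the x axis of dish and the x axis of cam_axis, either way round above 1.3808 rad and height (world z) of dish above 0.05 m and contact force between dish and cam_base below 0.05 N and contact force between dish and handset below 0.05 N and contact force between dish and spool below 0.05 N and contact force between dish and driver below 0.05 N and linear speed of dish below 0.02 m/s and linear speed of ball below 0.03 m/s and angular speed of dish below 0.15 rad/s); the arm keeps its last pose, push and grip.
It fails at once if the ball rolls out of the middle hollow (more than 25 mm off centre) (horizontal distance between ball_center and dish_middle above 0.025 m).
It fails at once if the dish is tipped more than 15 degrees (angle between dish's own z axis and vertical above 0.26 rad).
It fails at once if the radio is shifted more than 20 mm (distance of handset from where it was at the start of the episode above 0.02 m).
It fails at once if the spool is shifted more than 20 mm (distance of spool from where it was at the start of the episode above 0.02 m).
It fails at once if the screwdriver is shifted more than 20 mm (distance of driver from where it was at the start of the episode above 0.02 m).
It also fails if it takes over 72 s, if anything falls off the work surface, if the arm or the gripper's body presses on something with over 40 N, if the wrist force passes 120 N, or if a joint passes its speed limit or range.

ROBOT

A 6-joint arm with a two-finger parallel gripper is mounted at the origin on the work surface. World frame = base frame: x ahead of the robot, y to its left, z up, the work surface at z = 0. Lengths are in mm, angles in rad, forces in N, time in s.
With the tool pointing down it reaches from about 300 to 775 mm from the base axis. Payload 14.6 kg.
Tool frame: the origin (TCP) lies between the finger pads; the fingertips stand 17 mm ahead of it and the grasp point (between the pads) lies 2 mm behind it (manip.tip_reach is the distance from the TCP to the fingertips, in mm); z points along the fingers, y is the line along which they close (so a half turn about z gives the same grasp; the last joint's range is limited). The gripper opens to 94 mm and grips with 3 to 60 N. Pads are 16 mm wide; open, the fingers measure 119 mm over their backs; the gripper's body (75 mm by 177 mm) begins 78 mm behind the grasp point.
Start: joints at [1.239, 0.3, 1.521, -0, 1.321, -0.067], TCP at [143.942, 530.82, 196.746] pointing down, gripper open.
Joint ranges: [-3.03, 3.03], [-0.79, 2.21], [0.23, 2.52], [-1.04, 4.18], [0, 3.07], [-2.55, 2.55]. Speed limits (rad/s): [2.22, 2.22, 2.57, 3.14, 3.14, 3.14].

INTERFACE

Orientations are given as [roll, pitch, yaw] about the fixed x, y, z axes, in that order (R = Rz(yaw) Ry(pitch) Rx(roll)).
In Python, from cell import manip, viewer gives the robot as it stands.
- The arm moves only by the tool apply_moves, never from a script. Its argument "moves" is a list of rows, each a list of 3 entries, a list of its own where there are three numbers: the shift along the tool's x, y, z each as a share of 0.25 m, from -1 to 1, then the turn, a rotation vector about the tool's x, y, z each as a share of pi rad, from -1 to 1, then the closure, from 0 (fully open) to 1 (shut). In form: [[[dx, dy, dz], [wx, wy, wz], grip], ...]. A call has 1 to 12 rows; each row is the pose to reach, as a shift and turn from the pose commanded when the call began, along the tool's axes at that moment, turning the shorter way round; what a row does not reach only later rows make up. A row lasts 1/12 s, in which the tool goes at most 41.7 mm and 7.16 degrees, less where a joint would pass 70% of its speed; a pose out of reach is approached as far as the arm can. A call with a number of a shift or a turn outside -1 to 1 is refused whole. A call with a gripper value outside its range is refused whole. The fingers move at their own pace and stop on an object; "squeeze" is the grip in N (left out, the last holds). Time passes only in rows, so rows that repeat a pose let the fingers close. It gives the time, the measured TCP pose, the force, the opening and the grip force at its end, in the units of the state.
- manip.read_state(): the state, without advancing time (a new reading comes with each control period).
- viewer.camera(name): name is "scene" or "top"; returns the picture (400x640x3 uint8, blue, green, red); there is no depth.
- viewer.camera_info(name): a dict with "camera_matrix" (3x3 intrinsics, pixels), "R" (3x3) and "t" (3): a world point X has camera coordinates R X + t. Camera axes: x right, y down, z forward; pixel columns grow to the right and rows downward; lengths in mm; the calibration is good to about 2 mm. A picture is of the moment at which its call begins. camera_info takes no time and is no camera call.
- manip.sign_off(): hands the job in; it is judged then, once.
The state is a dict: "clock": time; "joints": joint angles; "qd": joint speeds; "effort": joint torques, N m; "eef_pos": TCP position; "eef_rot": TCP orientation; "wrist_force": force on the tool from outside, world axes, zero at the start; "moment": the same for the moment, N m; "finger_gap": finger opening in mm; "finger_force": force on a finger pad.
Only numpy, scipy, OpenCV 4.12 (cv2) and the standard library are available. Lean on these libraries where they do the work, as an engineer would, in place of code of your own. Each camera call takes 0.05 s, during which the arm holds its last target. There are 200 camera calls.

## Working session

There is one attempt and no reset: what is moved stays moved. The work goes in short steps, Python scripts to look and compute and a tool call to move; the robot and the scene stay as the last step left them, time stands still between calls to the robot, and variables do not carry over. Pictures are saved under pics/ and viewed, at most 10 in all, crops included, and the job is handed in when it is done.

Besides the shell and the picture viewer there is one more tool, called after ">>>" as a command line: name --argument value ..., lists and objects as JSON in quotes. apply_moves: Moves the arm, as the interface text tells. Shift numbers are shares of 0.25 m and turn numbers shares of pi rad, none past 1 either way. Its arguments: {"type":"object","properties":{"moves":{"type":"array"},"squeeze":{"type":"number"}},"required":["moves"]}

```bash
ls; mkdir -p pics; python3 - <<'E'
from cell import manip, viewer
import cv2
for n in("scene","top"):
    cv2.imwrite(f"pics/{n}0.png",viewer.camera(n))
    i=viewer.camera_info(n); print(n,i)
print(manip.read_state())
E
```

```text
pics
scene {'camera_matrix': array([[478.97033456,   0.        , 322.95019287],
       [  0.        , 478.97033456, 200.44881353],
       [  0.        ,   0.        ,   1.        ]]), 'R': array([[-0.85131238,  0.52418075,  0.02240025],
       [ 0.28837721,  0.50316159, -0.81465759],
       [-0.43829877, -0.68706837, -0.57950948]]), 't': array([ 483.44019729,  -58.49989215, 1729.76803747])}
top {'camera_matrix': array([[505.50285699,   0.        , 311.54602749],
       [  0.        , 505.50285699, 199.98280919],
       [  0.        ,   0.        ,   1.        ]]), 'R': array([[ 7.88036350e-02, -9.96889913e-01, -6.99434913e-04],
       [-9.75787984e-01, -7.69919037e-02, -2.04719460e-01],
       [ 2.04028914e-01,  1.68151378e-02, -9.78820440e-01]]), 't': array([ -16.79310203,  624.48079791, 1358.40687008])}
{'clock': 0.1, 'joints': array([ 1.23942335e+00,  3.00432461e-01,  1.52154353e+00,  5.44744832e-05,
        1.32071819e+00, -6.66280527e-02]), 'qd': array([ 1.83084767e-03,  5.24733169e-04, -1.49594128e-03, -6.02614073e-05,
        2.54811492e-05,  4.41283481e-04]), 'effort': array([ 1.03006954e-03, -5.32632172e+01, -3.53290057e+01,  7.09584542e-02,
        2.35468056e-02, -4.41026407e-05]), 'eef_pos': array([143.83330217, 530.59003078, 196.22342146]), 'eef_rot': array([-3.14049708e+00, -1.25986424e-04,  2.87683415e+00]), 'wrist_force': array([ 0.22680338, -0.30758118,  1.11343321]), 'moment': array([ 0.0071194 , -0.00513382, -0.01183964]), 'finger_force': 0.0, 'finger_gap': 93.95758087665332}
```

View pics/scene0.png

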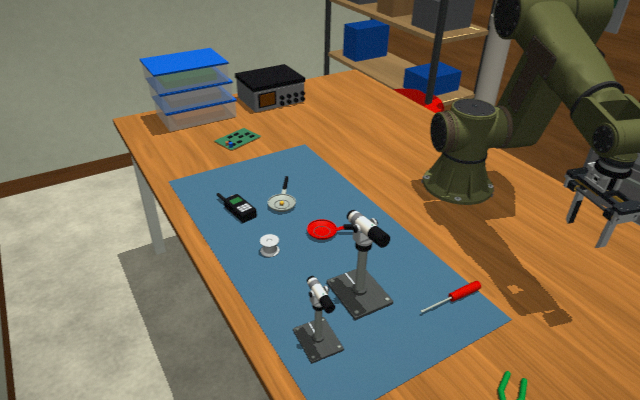

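View pics/top0.png

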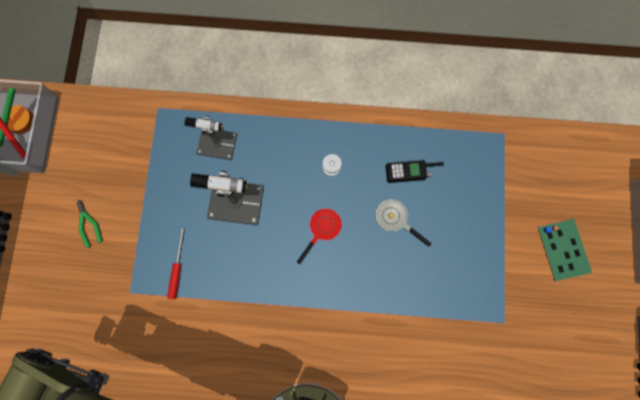

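Scene view: the large camera is at about (365,225) and its base at (360,293); the dish is at (282,203), with the red decoy at (322,230). In the top view, the large base is at (236,203), the steel dish at (392,215) with its handle out to (430,245), and the driver at (177,265). Next I'll zoom in.

```bash
python3 - <<'E'
import cv2,numpy as np
a=cv2.imread("pics/top0.png")[105:300,170:270]; b=cv2.imread("pics/scene0.png")[200:320,310:400]
c=cv2.imread("pics/top0.png")[185:260,365:445]
R=lambda im,s:cv2.resize(im,None,fx=s,fy=s,interpolation=cv2.INTER_CUBIC)
a=R(a[55:125],4);b=R(b,4);c=R(c,4)
o=np.zeros((600,800,3),np.uint8)
o[:280,:400]=a;o[:480,420:780]=b;o[290:590,:320]=c
cv2.imwrite("pics/crop0.png",o)
E
```

```text
(no output)
```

View pics/crop0.png

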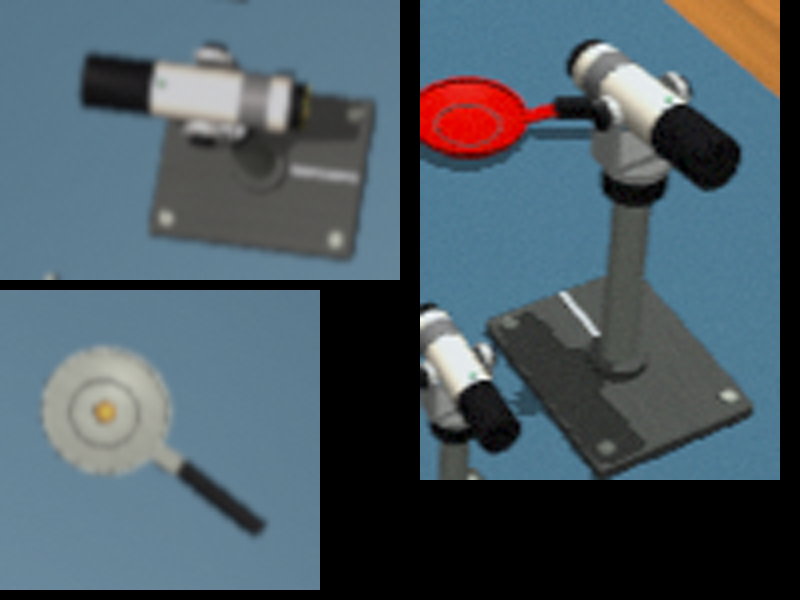

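The crop shows a dark base plate. The white line runs right of the post in the top view, from (242.5,202.5) to (259.3,204.5), and the tail sleeve points left. The ball is at (391,215.5), in the middle of the dish.

```bash
cat > h.py <<'E'
import numpy as np
from cell import manip, viewer
from scipy.spatial.transform import Rotation as Ro
I={n:viewer.camera_info(n) for n in("scene","top")}
def ray(n,p):
    i=I[n];d=i["R"].T@np.linalg.solve(i["camera_matrix"],[*p,1.]);return -i["R"].T@i["t"],d/np.linalg.norm(d)
def onz(n,p,z):
    o,d=ray(n,p);return o+d*(z-o[2])/d[2]
def tri(ps,pt):
    o1,d1=ray("scene",ps);o2,d2=ray("top",pt)
    s=np.linalg.lstsq(np.c_[d1,-d2],o2-o1,rcond=None)[0]
    a,b=o1+s[0]*d1,o2+s[1]*d2;return (a+b)/2,np.linalg.norm(a-b)
def proj(n,X):
    i=I[n];q=i["camera_matrix"]@(i["R"]@np.asarray(X,float)+i["t"]);return q[:2]/q[2]
E
python3 - <<'E'
from h import *
np.set_printoptions(precision=1,suppress=True)
T=lambda x,y:(170+x/4,160+y/4)
C=lambda x,y:(310+(x-420)/4,200+y/4)
D=lambda x,y:(365+x/4,185+(y-290)/4)
tc=[onz("top",T(*p),14) for p in[(375,100),(352,258),(150,235)]]
sc=[onz("scene",C(*p),14) for p in[(487,325),(600,475),(752,410),(648,280)]]
print("top corners",*tc,"scene",*sc)
for c in(tc,sc): print([np.linalg.norm(c[i+1]-c[i]) for i in range(len(c)-1)])
print("centres",(tc[0]+tc[2])/2,(sc[0]+sc[2])/2,(sc[1]+sc[3])/2)
ang=lambda v:np.degrees(np.arctan2(v[1],v[0]))
print("axis dir",ang(tc[1]-tc[2]),ang(sc[0]-sc[1]),ang(sc[3]-sc[2]),"line",ang(onz("top",T(357,178),14)-onz("top",T(290,170),14)))
print("tail",tri(C(714,160),T(84,81)),"sleeve front",tri(C(648,112),T(152,88)),"nose",tri(C(584,62),T(296,104)))
print("sleeve front2",tri(C(672,122),T(152,88)))
print("ball",onz("top",D(105,412),14),onz("top",D(258,528),24),onz("top",D(183,468),24))
E
```

```text
top corners [668.2 176.7  14. ] [550.1 181.8  14. ] [555.4 329.2  14. ] scene [672.3 188.6  14. ] [680.5 334.7  14. ] [564.8 340.4  14. ] [552.1 208.3  14. ]
[np.float64(118.15092898825883), np.float64(147.55146156260443)]
[np.float64(146.33469596371657), np.float64(115.89264871548002), np.float64(132.76745566576668)]
centres [611.8 253.   14. ] [618.5 264.5  14. ] [616.3 271.5  14. ]
axis dir -92.03884858093042 -93.23084078874653 -95.49048625104076 line -92.41200517249027
tail (array([614.5, 331.1, 239.2]), np.float64(1.8064152032899294)) sleeve front (array([618.2, 283.5, 241.5]), np.float64(15.707393317045295)) nose (array([614. , 200.8, 223.3]), np.float64(2.178653437609289))
sleeve front2 (array([613.5, 289.2, 237.3]), np.float64(1.0541577237675046))
ball [ 606.8 -200.6   14. ] [ 529.8 -311.5   24. ] [ 568.6 -256.7   24. ]
```

```bash
cat >> h.py <<'E'
def yawof(yang): return Ro.from_euler("xyz",[np.pi,0,np.radians(yang+90)])
def plan(*wps):
    """waypoints (grasp point x,y,z, yang deg of closing line[, lean Ro]) -> shares from current pose"""
    s=manip.read_state();p=s["eef_pos"];R=Ro.from_euler("xyz",s["eef_rot"])
    for w in wps:
        G=yawof(w[3])
        t=np.array(w[:3])+2*G.as_matrix()[:,2]
        d=R.inv().apply(t-p)/250;r=(R.inv()*G).as_rotvec()/np.pi
        print(np.round(d,4).tolist(),np.round(r,4).tolist())
E
python3 - <<'E'
from h import *
np.set_printoptions(precision=1,suppress=True)
T=lambda x,y:(170+x/4,160+y/4)
C=lambda x,y:(310+(x-420)/4,200+y/4)
a=[onz("top",T(*p),15) for p in[(165,218),(337,240),(355,112)]]
b=[onz("scene",C(*p),15) for p in[(605,445),(508,322),(730,397)]]
ang=lambda v:np.degrees(np.arctan2(v[1],v[0]))
print((a[0]+a[2])/2,ang(a[1]-a[0]),ang(a[1]-a[2])); print((b[1]+b[2])/2,ang(b[1]-b[0]),ang(b[0]-b[2]))
plan((380,420,320,20),(614,311,300,-2.2))
E
```

```text
[613.1 255.   15. ] -92.84878350920292 177.92603759583216
[614.9 259.6  15. ] -92.5275372229552 -4.83394718375886
[-1.0274, -0.1803, -0.487] [-0.0003, 0.0001, 0.3046]
[-2.0449, -0.3561, -0.407] [-0.0003, 0.0002, 0.4279]
```

>>> apply_moves --moves '[[[-0.1,0,-0.3],[0,0,0],0],[[-0.3,-0.05,-0.45],[0,0,0.06],0],[[-1,-0.18,-0.48],[0,0,0.3],0],[[-1,-0.18,-0.48],[0,0,0.3],0],[[-1,-0.18,-0.48],[0,0,0.3],0],[[-1,-0.18,-0.48],[0,0,0.3],0],[[-1,-0.18,-0.48],[0,0,0.3],0],[[-1,-0.18,-0.48],[0,0,0.3],0],[[-1,-0.18,-0.48],[0,0,0.3],0],[[-1,-0.18,-0.48],[0,0,0.3],0],[[-1,-0.18,-0.48],[0,0,0.3],0],[[-1,-0.18,-0.48],[0,0,0.3],0]]'

```text
clock: 1.1
eef_pos: [373.0, 422.2, 316.5]
eef_rot: [-3.141, 0.0, 1.938]
wrist_force: [0.6, 0.2, -0.1]
finger_gap: 94.0
finger_force: 0.0
```

```bash
python3 - <<'E'
from h import *
print(manip.read_state()["eef_pos"])
plan((616,312,300,-2.6),(616,312,238,-2.6))
E
```

```text
[372.9657481  422.19612848 316.52506604]
[-0.7602, 0.7493, 0.0739] [-0.0001, 0.0001, 0.1312]
[-0.7601, 0.7494, 0.3219] [-0.0001, 0.0001, 0.1312]
```

>>> apply_moves --moves '[[[-0.76,0.749,0.07],[0,0,0.131],0],[[-0.76,0.749,0.07],[0,0,0.131],0],[[-0.76,0.749,0.07],[0,0,0.131],0],[[-0.76,0.749,0.07],[0,0,0.131],0],[[-0.76,0.749,0.07],[0,0,0.131],0],[[-0.76,0.749,0.07],[0,0,0.131],0],[[-0.76,0.749,0.07],[0,0,0.131],0],[[-0.76,0.749,0.07],[0,0,0.131],0],[[-0.76,0.749,0.07],[0,0,0.131],0],[[-0.76,0.749,0.07],[0,0,0.131],0]]'

```text
clock: 1.93
eef_pos: [615.1, 312.0, 299.4]
eef_rot: [-3.142, -0.0, 1.525]
wrist_force: [-0.3, 0.8, 0.4]
finger_gap: 93.9
finger_force: 0.0
```

```bash
python3 - <<'E'
from h import *
import cv2
plan((616,312,238,-2.6))
a=viewer.camera("top")[130:230,150:290];b=viewer.camera("scene")[170:320,300:420]
o=np.zeros((600,800,3),np.uint8)
o[:300,:420]=cv2.resize(a,None,fx=3,fy=3);o[:450,430:790]=cv2.resize(b,None,fx=3,fy=3)
cv2.imwrite("pics/c1.png",o)
E
```

```text
[0.0001, 0.0037, 0.2537] [-0.0, -0.0001, -0.0001]
```

View pics/c1.png

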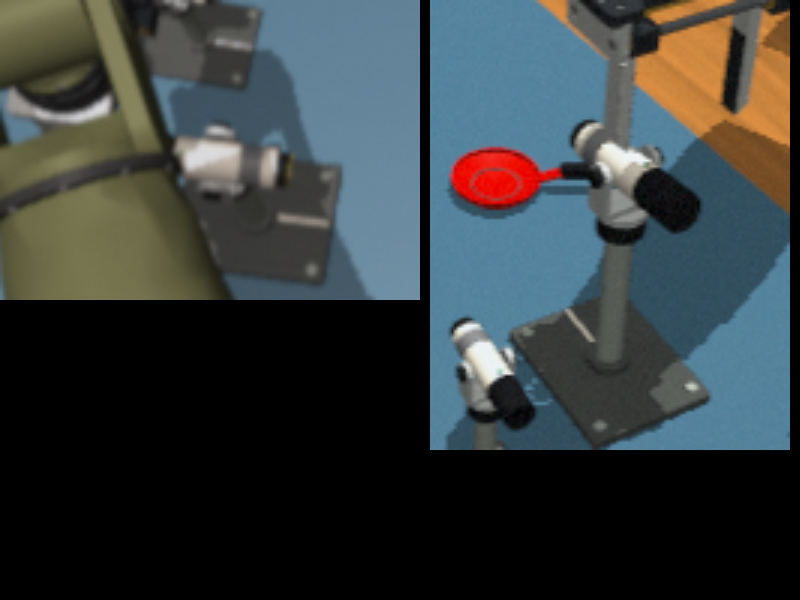

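The top view shows the arm over the tail and the lens at crop (290,170). The scene view shows the fingers straddling the tail at crop (685,205). Now descending and pinching.

>>> apply_moves --moves '[[[0,0.003,0.12],[0,0,0],0],[[0,0.003,0.2],[0,0,0],0],[[0,0.003,0.25],[0,0,0],0],[[0,0.003,0.25],[0,0,0],0],[[0,0.003,0.25],[0,0,0],0.3],[[0,0.003,0.25],[0,0,0],0.8],[[0,0.003,0.25],[0,0,0],0.8],[[0,0.003,0.25],[0,0,0],0.8],[[0,0.003,0.25],[0,0,0],0.8],[[0,0.003,0.25],[0,0,0],0.8],[[0,0.003,0.25],[0,0,0],0.8],[[0,0.003,0.25],[0,0,0],0.8]]' --squeeze 20

```text
clock: 3.03
eef_pos: [616.8, 310.9, 236.8]
eef_rot: [-3.142, 0.0, 1.523]
wrist_force: [1.3, 0.5, -0.1]
finger_gap: 44.0
finger_force: 0.0
```

>>> apply_moves --moves '[[[0,0,0],[0,0,0],0.8],[[0,0,0],[0,0,0],0.8],[[0,0,0],[0,0,0],0.8],[[0,0,0],[0,0,0],0.8],[[0,0,0],[0,0,0],0.8]]'

```text
clock: 3.45
eef_pos: [616.6, 311.0, 236.6]
eef_rot: [-3.141, 0.0, 1.523]
wrist_force: [-1.3, 0.2, -0.6]
finger_gap: 29.5
finger_force: 18.3
```

```bash
python3 - <<'E'
from h import *
import cv2
b=viewer.camera("scene")[170:270,320:440]
cv2.imwrite("pics/c2.png",cv2.resize(b,None,fx=5,fy=5,interpolation=cv2.INTER_CUBIC))
print(proj("scene",(616,311,238)),proj("scene",(616,331,238)),manip.read_state()["finger_gap"])
E
```

```text
[378.00722269 235.77605294] [383.2865764  240.62370795] 29.12619523633406
```

View pics/c2.png

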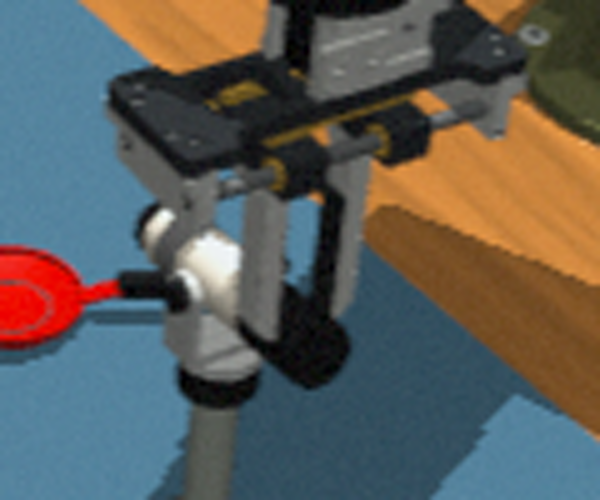

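>>> apply_moves --moves '[[[-0.003,0,-0.015],[0,0,0],0.8],[[-0.006,0,-0.03],[0,0,0],0.8],[[-0.01,-0.001,-0.043],[0,0,0],0.8],[[-0.014,-0.002,-0.056],[0,0,0],0.8],[[-0.021,-0.003,-0.07],[0,0,0],0.8],[[-0.028,-0.003,-0.083],[0,0,0],0.8],[[-0.035,-0.004,-0.095],[0,0,0],0.8],[[-0.043,-0.005,-0.106],[0,0,0],0.8],[[-0.053,-0.005,-0.118],[0,0,0],0.8],[[-0.063,-0.005,-0.129],[0,0,0],0.8],[[-0.063,-0.005,-0.129],[0,0,0],0.8],[[-0.063,-0.005,-0.129],[0,0,0],0.8]]' --squeeze 30

```text
clock: 4.5
eef_pos: [614.8, 295.1, 269.2]
eef_rot: [3.141, -0.0, 1.523]
wrist_force: [0.3, -1.0, 0.2]
finger_gap: 18.9
finger_force: 0.0
```

```bash
python3 - <<'E'
from h import *
import cv2
b=viewer.camera("scene")[170:270,320:440]
a=viewer.camera("top")[150:230,180:280]
o=np.zeros((500,800,3),np.uint8)
o[:400,:480]=cv2.resize(b,None,fx=4,fy=4,interpolation=cv2.INTER_CUBIC)
o[:240,490:790]=cv2.resize(a,None,fx=3,fy=3,interpolation=cv2.INTER_CUBIC)
cv2.imwrite("pics/c3.png",o)
E
```

```text
(no output)
```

View pics/c3.png

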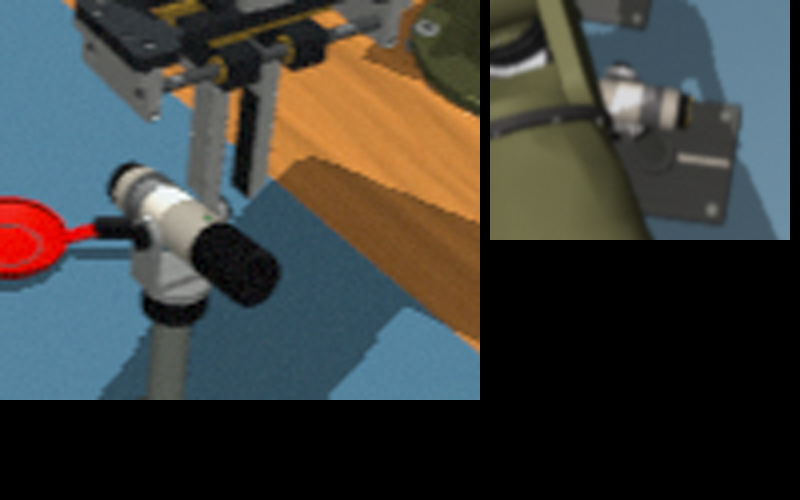

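The fingers have come off the tail: the tail is still low, at crop (258,275), and the fingers are above it. I'll check the finger projections.

```bash
python3 - <<'E'
from h import *
s=manip.read_state();print(s["finger_gap"],s["eef_pos"])
for dx in(-9.5,9.5,20): print(dx,proj("scene",(614.8+dx,295,252)))
print("c2 tips",proj("scene",(616.6+15,311,219.6)),proj("scene",(616.6-15,311,219.6)))
for z in(210,220,230,240): print(z,proj("scene",(616.5,331,z)),proj("top",(616.5,331,z)))
T=lambda x,y:(170+x/4,160+y/4)
C3=lambda x,y:(320+x/4,170+y/4)
print(C3(258,275),T(84,81),onz("scene",C3(262,272),236))
E
```

```text
18.762388977642612 [614.72238599 295.26459854 268.79309886]
-9.5 [378.07832053 225.85971759]
9.5 [371.49703467 228.42060783]
20 [367.8173664  229.85242933]
c2 tips [371.92000257 244.04872666] [382.21970471 239.85637726]
210 [381.96268548 249.94567651] [194.11477552 182.04586128]
220 [382.36939849 246.67301536] [193.21006564 181.09606685]
230 [382.78040132 243.36583562] [192.29135086 180.13156962]
240 [383.19576222 240.02358825] [191.35830347 179.15202553]
(384.5, 238.75) (191.0, 180.25) [604.20930959 324.30694032 236.        ]
```

```bash
python3 - <<'E'
from h import *
print(manip.tip_reach,[a for a in dir(manip) if a[0]!='_'],manip.read_state()["joints"])
import cv2
# start picture: open fingers at known TCP, tips project:
for sy in(-47,47):
    R=Ro.from_euler("xyz",[-3.1405,0,2.8768]).as_matrix()
    for r in(17,0): print(sy,r,proj("scene",np.array([143.8,530.6,196.2])+R@[0,sy,r]))
b=cv2.imread("pics/scene0.png")[150:260,550:640]
cv2.imwrite("pics/c4.png",cv2.resize(b,None,fx=5,fy=5,interpolation=cv2.INTER_CUBIC))
E
```

```text
17.0 ['Unreachable', 'read_state', 'sign_off', 'tip_reach'] [3.94083193e-01 5.80244154e-01 9.61408314e-01 8.37586124e-06
 1.60025002e+00 4.42094013e-01]
-47 17 [567.25154677 230.52258215]
-47 0 [569.37007139 225.35394194]
47 17 [593.58384626 254.19188091]
47 0 [596.06225394 248.89816792]
```

View pics/c4.png

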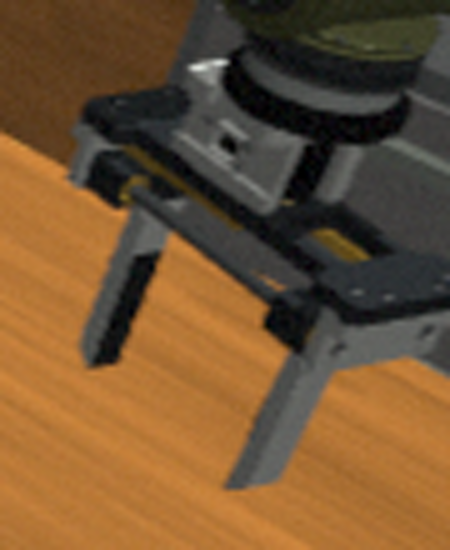

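The tips project about 24 mm higher than the nominal tool length gives. The c2 and c3 pictures agree, and the start picture points the same way. So the pinch was too high, and I'll redo it about 25 mm lower.

>>> apply_moves --moves '[[[0,0,-0.02],[0,0,0],0.3],[[0.02,0,-0.02],[0,0,0],0.3],[[0.04,0.004,-0.02],[0,0,0],0.3],[[0.065,0.006,-0.02],[0,0,0],0.3],[[0.065,0.006,-0.02],[0,0,0],0.3],[[0.065,0.006,-0.02],[0,0,0],0.3],[[0.065,0.006,-0.02],[0,0,0],0.3],[[0.065,0.006,-0.02],[0,0,0],0.3],[[0.065,0.006,-0.02],[0,0,0],0.3],[[0.065,0.006,-0.02],[0,0,0],0.3]]'

```text
clock: 5.43
eef_pos: [617.1, 311.3, 274.1]
eef_rot: [3.142, -0.0, 1.523]
wrist_force: [-0.5, -0.1, 0.3]
finger_gap: 65.8
finger_force: 0.0
```

>>> apply_moves --moves '[[[0,0,0.06],[0,0,0],0.3],[[0,0,0.12],[0,0,0],0.3],[[0,0,0.17],[0,0,0],0.3],[[0,0,0.21],[0,0,0],0.3],[[0,0,0.24],[0,0,0],0.3],[[0,0,0.245],[0,0,0],0.3],[[0,0,0.245],[0,0,0],0.9],[[0,0,0.245],[0,0,0],0.9],[[0,0,0.245],[0,0,0],0.9],[[0,0,0.245],[0,0,0],0.9],[[0,0,0.245],[0,0,0],0.9],[[0,0,0.245],[0,0,0],0.9]]' --squeeze 30

```text
clock: 6.43
eef_pos: [617.1, 311.5, 213.1]
eef_rot: [3.141, -0.0, 1.523]
wrist_force: [-1.2, 0.3, 2.0]
finger_gap: 33.1
finger_force: 30.0
```

>>> apply_moves --moves '[[[0,0,0],[0,0,0],0.9],[[0,0,0],[0,0,0],0.9],[[0,0,0],[0,0,0],0.9],[[0,0,0],[0,0,0],0.9]]'

```text
clock: 6.77
eef_pos: [617.1, 311.5, 213.0]
eef_rot: [3.141, -0.0, 1.523]
wrist_force: [0.1, 2.5, 2.4]
finger_gap: 32.9
finger_force: 30.0
```

>>> apply_moves --moves '[[[-0.003,0,-0.015],[0,0,0],0.9],[[-0.006,0,-0.03],[0,0,0],0.9],[[-0.01,-0.001,-0.043],[0,0,0],0.9],[[-0.014,-0.002,-0.056],[0,0,0],0.9],[[-0.021,-0.003,-0.07],[0,0,0],0.9],[[-0.028,-0.004,-0.083],[0,0,0],0.9],[[-0.035,-0.005,-0.095],[0,0,0],0.9],[[-0.043,-0.006,-0.106],[0,0,0],0.9],[[-0.053,-0.006,-0.118],[0,0,0],0.9],[[-0.063,-0.006,-0.129],[0,0,0],0.9],[[-0.063,-0.006,-0.129],[0,0,0],0.9],[[-0.063,-0.006,-0.129],[0,0,0],0.9]]' --squeeze 40

```text
clock: 7.77
eef_pos: [615.5, 294.7, 245.1]
eef_rot: [3.14, 0.001, 1.522]
wrist_force: [7.3, -4.0, -6.9]
finger_gap: 33.3
finger_force: 40.0
```

>>> apply_moves --moves '[[[0,0,0],[0,0,0],0.3],[[0,0,0],[0,0,0],0.3],[[0,0,0],[0,0,0],0.3],[[0,0,0],[0,0,0],0.3],[[0,0,0],[0,0,0],0.3],[[0,0,-0.1],[0,0,0],0.3],[[0,0,-0.2],[0,0,0],0.3],[[0,0,-0.3],[0,0,0],0.3],[[0,0,-0.4],[0,0,0],0.3],[[0,0,-0.4],[0,0,0],0.3]]'

```text
clock: 8.6
eef_pos: [615.1, 296.0, 350.9]
eef_rot: [3.135, -0.003, 1.523]
wrist_force: [-0.2, -1.0, 0.5]
finger_gap: 65.9
finger_force: 0.0
```

>>> apply_moves --moves '[[[-1,0,0],[0,0,0],0.3],[[-1,0,0],[0,0,0],0.3],[[-1,0,0],[0,0,0],0.3],[[-1,0,0],[0,0,0],0.3],[[-1,0,0],[0,0,0],0.3],[[-1,0,0],[0,0,0],0.3],[[-1,0,0],[0,0,0],0.3],[[-1,0,0],[0,0,0],0.3]]'

```text
clock: 9.27
eef_pos: [602.6, 44.3, 345.0]
eef_rot: [3.142, -0.0, 1.52]
wrist_force: [0.4, 0.0, 0.1]
finger_gap: 65.5
finger_force: 0.0
```

```bash
python3 - <<'E'
from h import *
import cv2
s=viewer.camera("scene");t=viewer.camera("top")
cv2.imwrite("pics/s5.png",s);cv2.imwrite("pics/t5.png",t)
a=t[150:230,180:280];b=s[180:320,320:410]
o=np.zeros((600,800,3),np.uint8)
o[:320,:400]=cv2.resize(a,None,fx=4,fy=4,interpolation=cv2.INTER_CUBIC)
o[:560,420:780]=cv2.resize(b,None,fx=4,fy=4,interpolation=cv2.INTER_CUBIC)
cv2.imwrite("pics/c5.png",o)
E
```

```text
(no output)
```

View pics/c5.png

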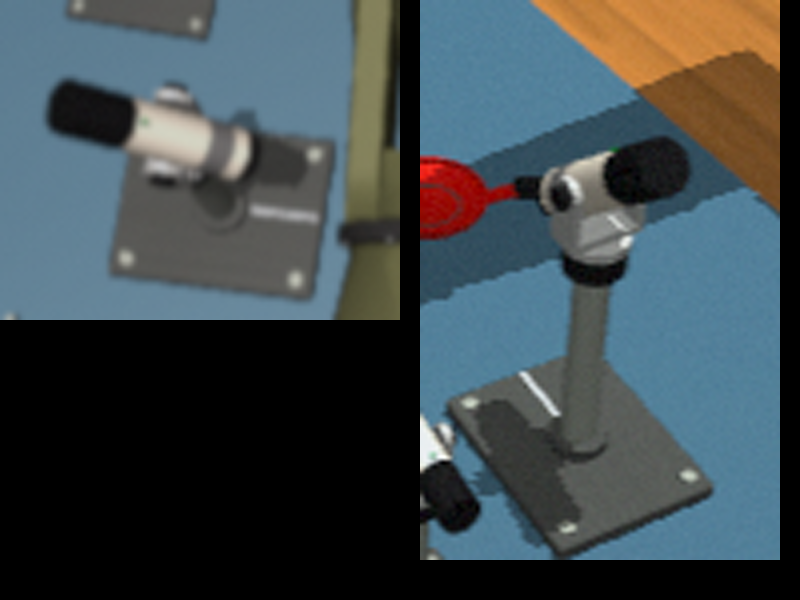

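The top crop shows the tail end at about (58,103), the sleeve front at (129,123), the lens at (248,158) and the knobs at (172,92) and (163,172). In the scene crop the tail end is at (672,167).

```bash
python3 - <<'E'
from h import *
np.set_printoptions(precision=1,suppress=True)
T=lambda x,y:(180+x/4,150+y/4)
C=lambda x,y:(320+(x-420)/4,180+y/4)
a=np.array([613.5,257,232.])
h=np.radians(-92.6);u=np.array([np.cos(h),np.sin(h),0])
for P in (tri(C(672,167),T(58,103)),tri(C(620,172),T(129,123))): print(P,"r",np.linalg.norm(P[0]-a),"tilt",np.degrees(np.arctan2(P[0][2]-232,-(P[0]-a)@u)),"lat",(P[0]-a)@[-u[1],u[0],0])
for t in(35,40,45,50,55):
    k=np.radians(t);d=np.cos(k)*u-np.array([0,0,np.sin(k)])
    q=[proj(n,a+s*d) for n in("top","scene") for s in(-75,)]
    print(t,(q[0]-[180,150])*4,(q[1]-[320,180])*4+[420,0],"nose",(proj("top",a+60*d)-[180,150])*4)
k1,k2=[onz("top",T(*p),232) for p in((172,92),(163,172))];print("knobs",k1,k2,(k1+k2)/2,np.degrees(np.arctan2(*(k2-k1)[1::-1])))
E
```

```text
(array([613.6, 315.4, 281.7]), np.float64(5.679683286938857)) r 76.66951785533867 tilt 40.405765182235754 lat -2.50177711556521
(array([614.2, 276.1, 251.1]), np.float64(0.7210412783327562)) r 27.00259494353554 tilt 44.88682405677624 lat -0.14454894512751015
35 [ 52.6 104.3] [665.3 179.9] nose [251.  155.5]
40 [ 57.2 103. ] [662.2 168.8] nose [246.9 156.3]
45 [ 62.6 101.8] [658.5 157.7] nose [242.3 157. ]
50 [ 68.9 100.9] [654.3 146.9] nose [237.2 157.5]
55 [ 76.1 100.3] [649.8 136.4] nose [231.5 157.9]
knobs [640.4 256.1 232. ] [588.9 255.8 232. ] [614.6 256.  232. ] -179.65758794147015
```

Tilt reads about 40.5° and swivel about +2.5°, which is too close to the limit. I'll regrasp and add about 6°.

```bash
python3 - <<'E'
from h import *
plan((615.5,298.5,345,-2.6))
E
```

```text
[1.0084, 0.0029, 0.0074] [-0.0001, -0.0001, -0.0007]
```

>>> apply_moves --moves '[[[0.5,0,0],[0,0,0],0.3],[[1,0.003,0.007],[0,0,0],0.3],[[1,0.003,0.007],[0,0,0],0.3],[[1,0.003,0.007],[0,0,0],0.3],[[1,0.003,0.007],[0,0,0],0.3],[[1,0.003,0.007],[0,0,0],0.3],[[1,0.003,0.007],[0,0,0],0.3],[[1,0.003,0.007],[0,0,0],0.3],[[1,0.003,0.007],[0,0,0],0.3],[[1,0.003,0.007],[0,0,0],0.3]]'

```text
clock: 10.2
eef_pos: [615.4, 295.4, 343.5]
eef_rot: [3.141, -0.0, 1.523]
wrist_force: [-0.1, 0.4, 0.2]
finger_gap: 65.8
finger_force: 0.0
```

```bash
python3 - <<'E'
from h import *
print(manip.read_state()["eef_pos"]);plan((615.5,298.5,245,-2.6))
E
```

```text
[615.41964243 295.43313698 343.45350839]
[0.0123, -0.0004, 0.4018] [0.0001, -0.0, -0.0009]
```

>>> apply_moves --moves '[[[0.012,0,0.1],[0,0,0],0.3],[[0.012,0,0.2],[0,0,0],0.3],[[0.012,0,0.3],[0,0,0],0.3],[[0.012,0,0.36],[0,0,0],0.3],[[0.012,0,0.4],[0,0,0],0.3],[[0.012,0,0.4],[0,0,0],0.3],[[0.012,0,0.4],[0,0,0],0.9],[[0.012,0,0.4],[0,0,0],0.9],[[0.012,0,0.4],[0,0,0],0.9],[[0.012,0,0.4],[0,0,0],0.9],[[0.012,0,0.4],[0,0,0],0.9],[[0.012,0,0.4],[0,0,0],0.9]]' --squeeze 45

```text
clock: 11.2
eef_pos: [615.8, 298.8, 243.8]
eef_rot: [3.141, -0.0, 1.523]
wrist_force: [-0.7, -0.7, 1.4]
finger_gap: 33.3
finger_force: 44.9
```

>>> apply_moves --moves '[[[0,0,0],[0,0,0],0.9],[[0,0,0],[0,0,0],0.9],[[-0.004,0,-0.004],[0,0,0],0.9],[[-0.008,0,-0.008],[0,0,0],0.9],[[-0.012,0,-0.012],[0,0,0],0.9],[[-0.016,0,-0.017],[0,0,0],0.9],[[-0.016,0,-0.017],[0,0,0],0.9],[[-0.016,0,-0.017],[0,0,0],0.9]]'

```text
clock: 11.87
eef_pos: [615.6, 295.2, 246.5]
eef_rot: [-3.141, -0.001, 1.523]
wrist_force: [4.7, 5.0, -5.9]
finger_gap: 33.4
finger_force: 45.0
```

>>> apply_moves --moves '[[[0,0,0],[0,0,0],0.3],[[0,0,0],[0,0,0],0.3],[[0,0,0],[0,0,0],0.3],[[0,0,0],[0,0,0],0.3],[[0,0,0],[0,0,0],0.3],[[0,0,-0.1],[0,0,0],0.3],[[0,0,-0.2],[0,0,0],0.3],[[0,0,-0.3],[0,0,0],0.3],[[0,0,-0.4],[0,0,0],0.3],[[0,0,-0.4],[0,0,0],0.3]]'

```text
clock: 12.7
eef_pos: [615.9, 294.8, 353.3]
eef_rot: [3.135, -0.003, 1.523]
wrist_force: [0.2, 0.5, 0.2]
finger_gap: 65.7
finger_force: 0.0
```

>>> apply_moves --moves '[[[-1,0,0],[0,0,0],0.3],[[-1,0,0],[0,0,0],0.3],[[-1,0,0],[0,0,0],0.3],[[-1,0,0],[0,0,0],0.3],[[-1,0,0],[0,0,0],0.3],[[-1,0,0],[0,0,0],0.3],[[-1,0,0],[0,0,0],0.3],[[-1,0,0],[0,0,0],0.3]]'

```text
clock: 13.37
eef_pos: [603.3, 43.1, 347.4]
eef_rot: [-3.141, 0.0, 1.519]
wrist_force: [-0.7, 1.3, -0.8]
finger_gap: 65.6
finger_force: 0.0
```

```bash
python3 - <<'E'
from h import *
import cv2
s=viewer.camera("scene");t=viewer.camera("top")
a=t[150:230,180:280];b=s[180:320,320:410]
o=np.zeros((600,800,3),np.uint8)
o[:320,:400]=cv2.resize(a,None,fx=4,fy=4,interpolation=cv2.INTER_CUBIC)
o[:560,420:780]=cv2.resize(b,None,fx=4,fy=4,interpolation=cv2.INTER_CUBIC)
cv2.imwrite("pics/c6.png",o)
E
```

```text
(no output)
```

View pics/c6.png

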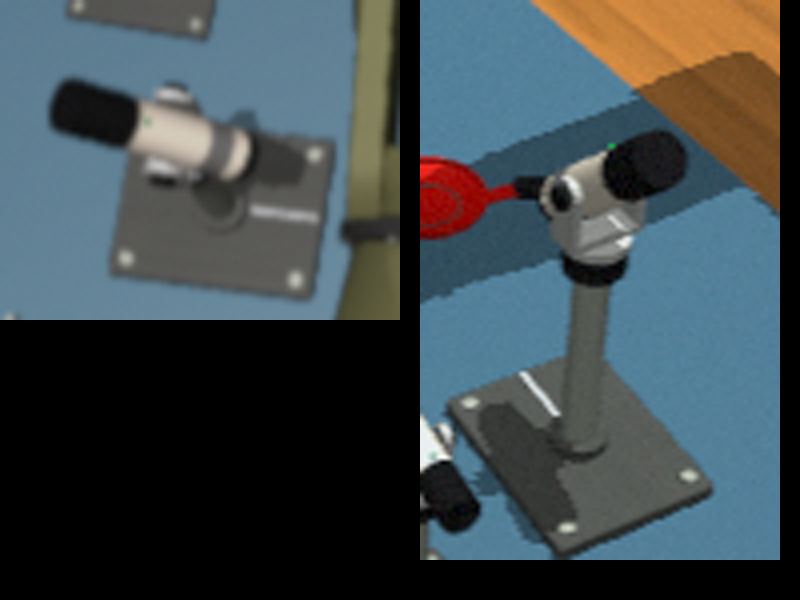

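Tilt rose about 3°, to roughly 44°: the tail is now at scene crop (660,162) and top crop (61,103). Swivel still looks to be within limits. Next is the dish.

```bash
python3 - <<'E'
from h import *
import cv2
np.set_printoptions(precision=1,suppress=True)
t=cv2.imread("pics/top0.png");s=cv2.imread("pics/scene0.png")
def cen(im,box,f):
    x0,y0,x1,y1=box;h=cv2.cvtColor(im[y0:y1,x0:x1],cv2.COLOR_BGR2HSV);m=f(h).astype(np.uint8)
    ys,xs=np.nonzero(m);return np.array([xs.mean()+x0,ys.mean()+y0]),len(xs),np.c_[xs+x0,ys+y0]
org=lambda h:(h[...,0]>8)&(h[...,0]<25)&(h[...,1]>90)&(h[...,2]>110)
bt=cen(t,(375,198,408,232),org);bs=cen(s,(268,192,298,214),org)
print(bt[:2],bs[:2],onz("top",bt[0],14),tri(bs[0],bt[0]))
blk=lambda h:h[...,2]<60
k=cen(t,(405,222,436,250),blk);v=cv2.fitLine(k[2].astype(np.float32),cv2.DIST_L2,0,.01,.01).ravel()
c=onz("top",k[0],26);e=onz("top",k[0]+10*v[:2],26);print(k[:2],c,np.degrees(np.arctan2(*(e-c)[1::-1])))
b=onz("top",bt[0],14);d=c-b;print("ball->handle",np.linalg.norm(d[:2]),np.degrees(np.arctan2(d[1],d[0])))
ks=cen(s,(278,174,292,194),blk);print(ks[:2],tri(ks[0],k[0]))
plan((470,-110,330,-20),(549,-283,120,-35.3))
E
```

```text
(array([390.9, 215.1]), 20) (array([281.5, 202.5]), 12) [ 607.9 -199.7   14. ] (array([ 607.9, -199.7,   11.8]), np.float64(1.076225956060242))
(array([419.5, 236.8]), 83) [ 549.3 -282.1   26. ] -125.2912769234837
ball->handle 101.1148120318003 -125.41441441373145
(array([285.2, 182.7]), 38) (array([ 549.3, -282.3,   24.4]), np.float64(0.49439706627560015))
[-0.6473, -0.5035, 0.0771] [-0.0001, -0.0001, 0.0959]
[-1.3236, -0.1546, 0.9169] [-0.0001, -0.0, 0.1809]
```

>>> apply_moves --moves '[[[-0.65,-0.1,0.1],[0,0,0.1],0.5],[[-0.65,-0.1,0.1],[0,0,0.1],0.5],[[-0.65,-0.1,0.1],[0,0,0.1],0.5],[[-0.65,-0.1,0.1],[0,0,0.1],0.5],[[-0.65,-0.1,0.1],[0,0,0.1],0.5],[[-1,-0.15,0.4],[0,0,0.18],0.5],[[-1,-0.15,0.4],[0,0,0.18],0.5],[[-1,-0.15,0.4],[0,0,0.18],0.5],[[-1,-0.15,0.4],[0,0,0.18],0.5],[[-1,-0.15,0.4],[0,0,0.18],0.5],[[-1,-0.15,0.4],[0,0,0.18],0.5]]'

```text
clock: 14.38
eef_pos: [554.9, -201.4, 248.4]
eef_rot: [3.141, -0.0, 0.959]
wrist_force: [0.3, 0.9, 0.9]
finger_gap: 47.3
finger_force: 0.0
```

```bash
python3 - <<'E'
from h import *
plan((549.8,-281.5,100,-35.3))
E
```

```text
[-0.2744, 0.1665, 0.6014] [0.0003, -0.0002, 0.0015]
```

>>> apply_moves --moves '[[[-0.274,0.166,0.2],[0,0,0.001],0.5],[[-0.274,0.166,0.35],[0,0,0.001],0.5],[[-0.274,0.166,0.5],[0,0,0.001],0.5],[[-0.274,0.166,0.6],[0,0,0.001],0.5],[[-0.274,0.166,0.6],[0,0,0.001],0.5],[[-0.274,0.166,0.6],[0,0,0.001],0.5],[[-0.274,0.166,0.6],[0,0,0.001],0.5]]'

```text
clock: 14.97
eef_pos: [549.9, -282.0, 99.7]
eef_rot: [3.14, -0.0, 0.956]
wrist_force: [-0.0, -0.4, 0.5]
finger_gap: 47.0
finger_force: 0.0
```

```bash
python3 - <<'E'
from h import *
import cv2
p=manip.read_state()["eef_pos"]; print(p)
R=Ro.from_euler("xyz",manip.read_state()["eef_rot"]).as_matrix()
s=viewer.camera("scene");x0,y0=230,110
b=cv2.resize(s[y0:y0+110,x0:x0+120],None,fx=5,fy=5,interpolation=cv2.INTER_CUBIC)
for sy in(-24,24):
    for r,c in((17,(0,0,255)),(-7,(0,255,0))):
        q=(proj("scene",p+R@[0,sy,r])-[x0,y0])*5;print(sy,r,q);cv2.circle(b,tuple(int(v) for v in q),3,c,-1)
cv2.imwrite("pics/c7.png",b)
plan((549.8,-281.5,4,-35.3))
E
```

```text
[ 549.92657879 -282.03204639   99.69227032]
-24 17 [308.20252772 294.17330176]
-24 -7 [307.72623918 263.9068455 ]
24 17 [238.24825566 290.377545  ]
24 -7 [237.17267958 260.11196557]
[0.0015, -0.005, 0.3946] [0.0013, -0.0001, 0.0003]
```

View pics/c7.png

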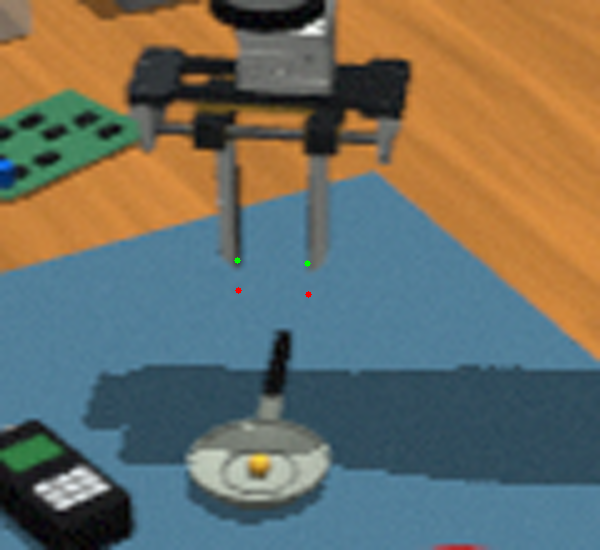

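Last picture: the finger tips sit at crop y≈268, about 20 mm short of nominal. They straddle the handle line at crop (277,365), and the ball is in the middle at (260,464). I'll go down to a reported z of about 5.

>>> apply_moves --moves '[[[0.001,-0.004,0.1],[0.001,0,0],0.5],[[0.001,-0.004,0.2],[0.001,0,0],0.5],[[0.001,-0.004,0.26],[0.001,0,0],0.55],[[0.001,-0.004,0.31],[0.001,0,0],0.6],[[0.001,-0.004,0.34],[0.001,0,0],0.65],[[0.001,-0.004,0.36],[0.001,0,0],0.7],[[0.001,-0.004,0.37],[0.001,0,0],0.72],[[0.001,-0.004,0.378],[0.001,0,0],0.74],[[0.001,-0.004,0.378],[0.001,0,0],0.76],[[0.001,-0.004,0.378],[0.001,0,0],0.78]]' --squeeze 10

```text
clock: 15.85
eef_pos: [548.2, -282.2, 3.6]
eef_rot: [-3.139, -0.0, 0.954]
wrist_force: [0.2, -0.1, 1.1]
finger_gap: 21.1
finger_force: 0.0
```

>>> apply_moves --moves '[[[0,0,0],[0,0,0],0.8],[[0,0,0],[0,0,0],0.81],[[0,0,0],[0,0,0],0.82],[[0,0,0],[0,0,0],0.83],[[0,0,0],[0,0,0],0.84],[[0,0,0],[0,0,0],0.85],[[0,0,0],[0,0,0],0.86],[[0,0,0],[0,0,0],0.87],[[0,0,0],[0,0,0],0.88],[[0,0,0],[0,0,0],0.9],[[0,0,0],[0,0,0],0.92],[[0,0,0],[0,0,0],0.95]]'

```text
clock: 16.85
eef_pos: [547.9, -282.1, 3.0]
eef_rot: [-3.139, -0.0, 0.954]
wrist_force: [-0.3, -0.6, -0.4]
finger_gap: 11.7
finger_force: 10.0
```

>>> apply_moves --moves '[[[0,0,0],[0,0,0],1],[[0,0,0],[0,0,0],1],[[0,0,0],[0,0,0],1],[[0,0,0],[0,0,0],1],[[0,0,0],[0,0,0],1]]' --squeeze 50

```text
clock: 17.27
eef_pos: [547.9, -282.0, 3.0]
eef_rot: [-3.138, -0.0, 0.954]
wrist_force: [1.0, -0.7, 0.1]
finger_gap: 11.4
finger_force: 50.0
```

>>> apply_moves --moves '[[[0,0,-0.004],[0,0,0],1],[[0,0,-0.012],[0,0,0],1],[[0,0,-0.024],[0,0,0],1],[[0,0,-0.04],[0,0,0],1],[[0,0,-0.06],[0,0,0],1],[[0,0,-0.08],[0,0,0],1],[[0,0,-0.1],[0,0,0],1],[[0,0,-0.12],[0,0,0],1],[[0,0,-0.14],[0,0,0],1],[[0,0,-0.152],[0,0,0],1],[[0,0,-0.158],[0,0,0],1],[[0,0,-0.16],[0,0,0],1]]'

```text
clock: 18.27
eef_pos: [548.0, -282.1, 43.3]
eef_rot: [-3.139, -0.0, 0.954]
wrist_force: [-0.5, -0.7, -0.8]
finger_gap: 11.2
finger_force: 50.0
```

```bash
cat >> h.py <<'E'
import cv2
def ball(X,w=16,save=None):
    out=[]
    for n in("scene","top"):
        im=viewer.camera(n);x,y=np.round(proj(n,X)).astype(int);x0,y0=max(x-w,0),max(y-w,0)
        c=im[y0:y+w,x0:x+w];h=cv2.cvtColor(c,cv2.COLOR_BGR2HSV)
        m=(h[...,0]>8)&(h[...,0]<25)&(h[...,1]>90)&(h[...,2]>110)
        ys,xs=np.nonzero(m);out.append(np.array([xs.mean()+x0,ys.mean()+y0]));
        # dish body: pale low-saturation pixels near
        d=((h[...,1]<70)&(h[...,2]>110)).astype(np.uint8)
        ys2,xs2=np.nonzero(d);print(n,"ball",out[-1],len(xs),"dish box",xs2.min()+x0,xs2.max()+x0,ys2.min()+y0,ys2.max()+y0,len(xs2))
    P=tri(*out);print("ball xyz",P);return P[0]
E
python3 - <<'E'
from h import *
np.set_printoptions(precision=1,suppress=True)
s=manip.read_state();print(s["eef_pos"],s["eef_rot"],s["moment"])
ball((607,-200,54),26)
E
```

```text
[ 548.  -282.1   43.3] [-3.1 -0.   1. ] [-0.2  0.1  0. ]
scene ball [281.3 192.7] 12 dish box 267 296 166 199 380
top ball [393.1 212.9] 20 dish box 376 410 196 229 878
ball xyz (array([ 607.2, -199.7,   51.3]), np.float64(0.9444021221874838))
```

```bash
cat >> h.py <<'E'
def path(c0,c1,dang,N,n0=0):
    """min-jerk move of dish centre c0->c1 with turn dang (deg) over N rows, in calls of 12"""
    s=manip.read_state();p=s["eef_pos"];R=Ro.from_euler("xyz",s["eef_rot"])
    c0,c1=np.array(c0,float),np.array(c1,float);off=p-c0
    def pose(k):
        t=k/N;u=10*t**3-15*t**4+6*t**5;Z=Ro.from_euler("z",dang*u,degrees=True)
        return c0+(c1-c0)*u+Z.apply(off),Z*R
    for a in range(0,N,12):
        pa,Ra=pose(a);rows=[]
        for k in range(a+1,min(a+12,N)+1):
            q,Q=pose(k);d=Ra.inv().apply(q-pa)/250;w=(Ra.inv()*Q).as_rotvec()/np.pi
            rows.append(str([[round(v,3)+0 for v in d.tolist()],[0,0,round(w[2],4)],1]))
        print(f"[{', '.join(rows)}]\n")
    print("end TCP",pose(N)[0])
E
python3 - <<'E'
from h import *
path((607.5,-199.7,54),(607.7,128.4,106),33.3,48)
E
```

```text
[[[0.0, 0.0, 0.0], [0, 0, np.float64(-0.0)], 1], [[0.001, 0.0, 0.0], [0, 0, np.float64(-0.0001)], 1], [[0.002, -0.001, 0.0], [0, 0, np.float64(-0.0004)], 1], [[0.005, -0.003, -0.001], [0, 0, np.float64(-0.0009)], 1], [[0.01, -0.005, -0.002], [0, 0, np.float64(-0.0018)], 1], [[0.017, -0.008, -0.003], [0, 0, np.float64(-0.003)], 1], [[0.026, -0.013, -0.005], [0, 0, np.float64(-0.0046)], 1], [[0.038, -0.019, -0.007], [0, 0, np.float64(-0.0066)], 1], [[0.052, -0.025, -0.01], [0, 0, np.float64(-0.009)], 1], [[0.069, -0.034, -0.013], [0, 0, np.float64(-0.0119)], 1], [[0.089, -0.043, -0.017], [0, 0, np.float64(-0.0153)], 1], [[0.111, -0.054, -0.021], [0, 0, np.float64(-0.0192)], 1]]

[[[0.026, -0.011, -0.005], [0, 0, np.float64(-0.0043)], 1], [[0.054, -0.022, -0.01], [0, 0, np.float64(-0.009)], 1], [[0.086, -0.035, -0.016], [0, 0, np.float64(-0.0142)], 1], [[0.119, -0.049, -0.022], [0, 0, np.float64(-0.0197)], 1], [[0.155, -0.063, -0.029], [0, 0, np.float64(-0.0256)], 1], [[0.193, -0.078, -0.035], [0, 0, np.float64(-0.0318)], 1], [[0.233, -0.095, -0.043], [0, 0, np.float64(-0.0382)], 1], [[
[... 1041 characters left out ...]
4(-0.0038)], 1], [[0.051, 0.004, -0.008], [0, 0, np.float64(-0.0072)], 1], [[0.072, 0.006, -0.011], [0, 0, np.float64(-0.0101)], 1], [[0.089, 0.008, -0.014], [0, 0, np.float64(-0.0126)], 1], [[0.103, 0.009, -0.016], [0, 0, np.float64(-0.0146)], 1], [[0.115, 0.01, -0.018], [0, 0, np.float64(-0.0162)], 1], [[0.123, 0.01, -0.02], [0, 0, np.float64(-0.0174)], 1], [[0.129, 0.011, -0.021], [0, 0, np.float64(-0.0182)], 1], [[0.133, 0.011, -0.021], [0, 0, np.float64(-0.0187)], 1], [[0.135, 0.011, -0.021], [0, 0, np.float64(-0.019)], 1], [[0.136, 0.011, -0.022], [0, 0, np.float64(-0.0191)], 1], [[0.136, 0.012, -0.022], [0, 0, np.float64(-0.0192)], 1]]

end TCP [603.12092746  26.83570748  94.93903503]
```

>>> apply_moves --moves '[[[0,0,0],[0,0,0],1],[[0.001,0,0],[0,0,0],1],[[0.002,-0.001,0],[0,0,-0.0004],1],[[0.005,-0.003,-0.001],[0,0,-0.0009],1],[[0.01,-0.005,-0.002],[0,0,-0.0018],1],[[0.017,-0.008,-0.003],[0,0,-0.003],1],[[0.026,-0.013,-0.005],[0,0,-0.0046],1],[[0.038,-0.019,-0.007],[0,0,-0.0066],1],[[0.052,-0.025,-0.01],[0,0,-0.009],1],[[0.069,-0.034,-0.013],[0,0,-0.012],1],[[0.089,-0.043,-0.017],[0,0,-0.0153],1],[[0.111,-0.054,-0.021],[0,0,-0.0192],1]]'

```text
clock: 19.37
eef_pos: [553.1, -251.1, 48.4]
eef_rot: [-3.138, -0.0, 1.016]
wrist_force: [0.1, -0.6, -1.1]
finger_gap: 11.4
finger_force: 50.0
```

>>> apply_moves --moves '[[[0.026,-0.011,-0.005],[0,0,-0.0043],1],[[0.054,-0.022,-0.01],[0,0,-0.009],1],[[0.086,-0.035,-0.016],[0,0,-0.0142],1],[[0.119,-0.049,-0.022],[0,0,-0.0197],1],[[0.155,-0.063,-0.029],[0,0,-0.0256],1],[[0.193,-0.078,-0.035],[0,0,-0.0318],1],[[0.233,-0.095,-0.043],[0,0,-0.0382],1],[[0.275,-0.111,-0.05],[0,0,-0.045],1],[[0.317,-0.128,-0.058],[0,0,-0.052],1],[[0.362,-0.146,-0.066],[0,0,-0.059],1],[[0.406,-0.164,-0.074],[0,0,-0.066],1],[[0.452,-0.182,-0.082],[0,0,-0.0733],1]]'

```text
clock: 20.37
eef_pos: [574.3, -130.5, 69.2]
eef_rot: [-3.139, -0.001, 1.247]
wrist_force: [-0.2, -0.5, -0.4]
finger_gap: 11.5
finger_force: 50.0
```

>>> apply_moves --moves '[[[0.049,-0.007,-0.008],[0,0,-0.0072],1],[[0.097,-0.014,-0.016],[0,0,-0.0144],1],[[0.145,-0.021,-0.024],[0,0,-0.0215],1],[[0.192,-0.028,-0.032],[0,0,-0.0284],1],[[0.238,-0.035,-0.039],[0,0,-0.035],1],[[0.282,-0.041,-0.047],[0,0,-0.0416],1],[[0.325,-0.048,-0.054],[0,0,-0.0478],1],[[0.366,-0.054,-0.06],[0,0,-0.0537],1],[[0.404,-0.059,-0.066],[0,0,-0.0592],1],[[0.44,-0.064,-0.072],[0,0,-0.0643],1],[[0.473,-0.069,-0.077],[0,0,-0.069],1],[[0.503,-0.074,-0.082],[0,0,-0.0733],1]]'

```text
clock: 21.37
eef_pos: [597.0, -5.9, 89.7]
eef_rot: [-3.139, -0.002, 1.476]
wrist_force: [-0.5, 0.5, -1.2]
finger_gap: 11.4
finger_force: 50.0
```

>>> apply_moves --moves '[[[0.027,0.002,-0.004],[0,0,-0.0038],1],[[0.051,0.004,-0.008],[0,0,-0.0072],1],[[0.072,0.006,-0.011],[0,0,-0.01],1],[[0.089,0.008,-0.014],[0,0,-0.0126],1],[[0.103,0.009,-0.016],[0,0,-0.0146],1],[[0.115,0.01,-0.018],[0,0,-0.0162],1],[[0.123,0.01,-0.02],[0,0,-0.0174],1],[[0.129,0.011,-0.021],[0,0,-0.0182],1],[[0.133,0.011,-0.021],[0,0,-0.0187],1],[[0.135,0.011,-0.021],[0,0,-0.019],1],[[0.136,0.011,-0.022],[0,0,-0.0191],1],[[0.136,0.012,-0.022],[0,0,-0.0192],1]]'

```text
clock: 22.37
eef_pos: [603.1, 26.8, 95.2]
eef_rot: [-3.139, -0.002, 1.535]
wrist_force: [-0.6, 0.5, -2.2]
finger_gap: 11.3
finger_force: 50.0
```

```bash
python3 - <<'E'
from h import *
np.set_printoptions(precision=2,suppress=True)
s=manip.read_state();print(s["eef_pos"],s["eef_rot"],s["finger_gap"],s["finger_force"])
ball((607,128,106),24)
t=viewer.camera("top");cv2.imwrite("pics/t8.png",t);cv2.imwrite("pics/s8.png",viewer.camera("scene"))
E
```

```text
[603.13  26.77  95.19] [-3.14 -0.    1.54] 11.265354450989516 49.99556064605713
scene ball [336.76 235.71] 21 dish box 312 359 211 246 623
top ball [275.79 200.63] 19 dish box 252 299 183 222 877
ball xyz (array([605.98, 129.29, 103.75]), np.float64(0.5573102718061373))
```

```bash
python3 - <<'E'
from h import *
np.set_printoptions(precision=1,suppress=True)
t=cv2.imread("pics/t8.png");s=cv2.imread("pics/s8.png")
def big(im,box):
    x0,y0,x1,y1=box;m=(im[y0:y1,x0:x1].max(2)<48).astype(np.uint8)
    n,l,st,c=cv2.connectedComponentsWithStats(m);k=1+st[1:,4].argmax();print(st[k]);return c[k]+[x0,y0]
pt=big(t,(185,165,222,192));ps=big(s,(364,208,396,234))
P,e=tri(ps,pt);print(ps,pt,P,e)
a=np.array([613.5,257,232]);h=np.radians(-92.6);u=np.array([np.cos(h),np.sin(h),0]);d=P-a
print("r",np.linalg.norm(d),"tilt",np.degrees(np.arctan2(d[2],-d@u)),"lat",d@[-u[1],u[0],0])
E
```

```text
[  8   6  21  15 240]
[  2   5  20  17 267]
[375.6 221.1] [203.2 177.9] [614.7 295.1 269.8] 0.2756754206203322
r 53.65443351832867 tilt 44.794855504236615 lat -0.4972450102573702
```

The camera checks out: tilt is about 44.8° and swivel about 0. I'll hold the first look, then turn.

>>> apply_moves --moves '[[[0,0,0],[0,0,0],1],[[0,0,0],[0,0,0],1],[[0,0,0],[0,0,0],1],[[0,0,0],[0,0,0],1],[[0,0,0],[0,0,0],1],[[0,0,0],[0,0,0],1],[[0,0,0],[0,0,0],1],[[0,0,0],[0,0,0],1],[[0,0,0],[0,0,0],1],[[0,0,0],[0,0,0],1],[[0,0,0],[0,0,0],1],[[0,0,0],[0,0,0],1]]'

```text
clock: 23.57
eef_pos: [603.2, 26.9, 95.2]
eef_rot: [-3.139, -0.002, 1.535]
wrist_force: [0.1, -0.2, -1.4]
finger_gap: 11.4
finger_force: 50.0
```

```bash
python3 - <<'E'
from h import *
print(manip.read_state()["joints"])
path((606.8,128.8,106),(606.8,128.8,106),-90,60)
E
```

```text
[-0.01696318  0.51556596  1.46486734  0.00194333  1.16373     0.01767577]
[[[0.0, 0.0, 0.0], [0, 0, np.float64(0.0)], 1], [[0.0, 0.0, 0.0], [0, 0, np.float64(0.0002)], 1], [[0.0, -0.001, 0.0], [0, 0, np.float64(0.0006)], 1], [[0.0, -0.002, 0.0], [0, 0, np.float64(0.0013)], 1], [[0.0, -0.003, 0.0], [0, 0, np.float64(0.0025)], 1], [[0.0, -0.005, 0.0], [0, 0, np.float64(0.0043)], 1], [[0.0, -0.008, 0.0], [0, 0, np.float64(0.0066)], 1], [[0.0, -0.012, 0.0], [0, 0, np.float64(0.0096)], 1], [[0.0, -0.017, 0.0], [0, 0, np.float64(0.0133)], 1], [[0.001, -0.023, 0.0], [0, 0, np.float64(0.0177)], 1], [[0.001, -0.029, 0.0], [0, 0, np.float64(0.023)], 1], [[0.002, -0.037, 0.0], [0, 0, np.float64(0.029)], 1]]

[[[0.0, -0.009, 0.0], [0, 0, np.float64(0.0068)], 1], [[0.0, -0.018, 0.0], [0, 0, np.float64(0.0144)], 1], [[0.001, -0.029, 0.0], [0, 0, np.float64(0.0228)], 1], [[0.002, -0.041, 0.0], [0, 0, np.float64(0.032)], 1], [[0.004, -0.054, 0.0], [0, 0, np.float64(0.0419)], 1], [[0.006, -0.067, 0.0], [0, 0, np.float64(0.0526)], 1], [[0.008, -0.081, 0.0], [0, 0, np.float64(0.0639)], 1], [[0.012, -0.
[... 1588 characters left out ...]
0.0, -0.008, 0.0], [0, 0, np.float64(0.006)], 1], [[0.0, -0.014, 0.0], [0, 0, np.float64(0.0112)], 1], [[0.001, -0.02, 0.0], [0, 0, np.float64(0.0157)], 1], [[0.001, -0.025, 0.0], [0, 0, np.float64(0.0194)], 1], [[0.001, -0.029, 0.0], [0, 0, np.float64(0.0223)], 1], [[0.001, -0.032, 0.0], [0, 0, np.float64(0.0247)], 1], [[0.001, -0.034, 0.0], [0, 0, np.float64(0.0264)], 1], [[0.002, -0.035, 0.0], [0, 0, np.float64(0.0276)], 1], [[0.002, -0.036, 0.0], [0, 0, np.float64(0.0284)], 1], [[0.002, -0.037, 0.0], [0, 0, np.float64(0.0288)], 1], [[0.002, -0.037, 0.0], [0, 0, np.float64(0.0289)], 1], [[0.002, -0.037, 0.0], [0, 0, np.float64(0.029)], 1]]

end TCP [504.87143273 132.44631605  95.18140159]
```

>>> apply_moves --moves '[[[0,0,0],[0,0,0],1],[[0,0,0],[0,0,0.0002],1],[[0,-0.001,0],[0,0,0.0006],1],[[0,-0.002,0],[0,0,0.0013],1],[[0,-0.003,0],[0,0,0.0025],1],[[0,-0.005,0],[0,0,0.0043],1],[[0,-0.008,0],[0,0,0.0066],1],[[0,-0.012,0],[0,0,0.0096],1],[[0,-0.017,0],[0,0,0.0133],1],[[0.001,-0.023,0],[0,0,0.0177],1],[[0.001,-0.029,0],[0,0,0.023],1],[[0.002,-0.037,0],[0,0,0.029],1]]'

```text
clock: 24.57
eef_pos: [593.8, 27.7, 95.2]
eef_rot: [-3.139, -0.001, 1.442]
wrist_force: [-0.2, -0.5, -1.7]
finger_gap: 11.9
finger_force: 50.0
```

>>> apply_moves --moves '[[[0,-0.009,0],[0,0,0.0068],1],[[0,-0.018,0],[0,0,0.0144],1],[[0.001,-0.029,0],[0,0,0.0228],1],[[0.002,-0.041,0],[0,0,0.032],1],[[0.004,-0.054,0],[0,0,0.042],1],[[0.006,-0.067,0],[0,0,0.0526],1],[[0.008,-0.081,0],[0,0,0.064],1],[[0.012,-0.096,0],[0,0,0.076],1],[[0.016,-0.112,0],[0,0,0.0886],1],[[0.021,-0.128,0],[0,0,0.1018],1],[[0.027,-0.145,0],[0,0,0.1156],1],[[0.033,-0.162,0],[0,0,0.13],1]]'

```text
clock: 25.57
eef_pos: [554.4, 41.1, 95.4]
eef_rot: [-3.138, -0.0, 1.032]
wrist_force: [0.7, 0.3, -1.6]
finger_gap: 11.1
finger_force: 50.0
```

>>> apply_moves --moves '[[[0,-0.019,0],[0,0,0.0146],1],[[0.002,-0.038,0],[0,0,0.0295],1],[[0.004,-0.057,0],[0,0,0.0447],1],[[0.007,-0.077,0],[0,0,0.06],1],[[0.012,-0.096,0],[0,0,0.0757],1],[[0.017,-0.115,0],[0,0,0.0913],1],[[0.023,-0.134,0],[0,0,0.1069],1],[[0.03,-0.153,0],[0,0,0.1224],1],[[0.038,-0.171,0.001],[0,0,0.1378],1],[[0.046,-0.189,0.001],[0,0,0.153],1],[[0.056,-0.205,0.001],[0,0,0.168],1],[[0.065,-0.221,0.001],[0,0,0.1826],1]]'

```text
clock: 26.57
eef_pos: [515.2, 83.4, 95.3]
eef_rot: [-3.139, 0.001, 0.458]
wrist_force: [0.7, -0.2, -1.4]
finger_gap: 11.5
finger_force: 50.0
```

>>> apply_moves --moves '[[[0,-0.018,0],[0,0,0.0142],1],[[0.002,-0.036,0],[0,0,0.028],1],[[0.003,-0.053,0],[0,0,0.041],1],[[0.006,-0.069,0],[0,0,0.0538],1],[[0.009,-0.084,0],[0,0,0.0658],1],[[0.012,-0.098,0],[0,0,0.0772],1],[[0.015,-0.111,0],[0,0,0.0878],1],[[0.019,-0.123,0],[0,0,0.0978],1],[[0.023,-0.135,0],[0,0,0.107],1],[[0.027,-0.145,0],[0,0,0.1154],1],[[0.03,-0.154,0],[0,0,0.123],1],[[0.033,-0.162,0],[0,0,0.13],1]]'

```text
clock: 27.57
eef_pos: [504.6, 123.2, 95.4]
eef_rot: [-3.14, 0.003, 0.051]
wrist_force: [-0.2, -0.3, -1.4]
finger_gap: 12.0
finger_force: 50.0
```

>>> apply_moves --moves '[[[0,-0.008,0],[0,0,0.006],1],[[0,-0.014,0],[0,0,0.0112],1],[[0.001,-0.02,0],[0,0,0.0157],1],[[0.001,-0.025,0],[0,0,0.0194],1],[[0.001,-0.029,0],[0,0,0.0223],1],[[0.001,-0.032,0],[0,0,0.0247],1],[[0.001,-0.034,0],[0,0,0.0264],1],[[0.002,-0.035,0],[0,0,0.0276],1],[[0.002,-0.036,0],[0,0,0.0284],1],[[0.002,-0.037,0],[0,0,0.0288],1],[[0.002,-0.037,0],[0,0,0.029],1],[[0.002,-0.037,0],[0,0,0.029],1]]'

```text
clock: 28.57
eef_pos: [504.9, 132.3, 95.3]
eef_rot: [-3.14, 0.003, -0.037]
wrist_force: [0.5, 0.3, -1.3]
finger_gap: 11.5
finger_force: 50.0
```

>>> apply_moves --moves '[[[0,0,0],[0,0,0],1],[[0,0,0],[0,0,0],1],[[0,0,0],[0,0,0],1],[[0,0,0],[0,0,0],1],[[0,0,0],[0,0,0],1],[[0,0,0],[0,0,0],1],[[0,0,0],[0,0,0],1],[[0,0,0],[0,0,0],1],[[0,0,0],[0,0,0],1],[[0,0,0],[0,0,0],1],[[0,0,0],[0,0,0],1],[[0,0,0],[0,0,0],1]]'

```text
clock: 29.57
eef_pos: [504.9, 132.3, 95.4]
eef_rot: [-3.14, 0.003, -0.037]
wrist_force: [0.1, -0.3, -1.5]
finger_gap: 11.5
finger_force: 50.0
```

```bash
python3 - <<'E'
from h import *
np.set_printoptions(precision=2,suppress=True)
s=manip.read_state();print(s["eef_pos"],s["eef_rot"],s["finger_gap"],s["finger_force"],abs(s["qd"]).max())
ball((607,128,106),24)
E
```

```text
[504.87 132.32  95.38] [-3.14  0.   -0.04] 11.541498789536728 49.99559283256531 0.002652406630423857
scene ball [335.57 235.19] 21 dish box 313 359 219 245 537
top ball [276.92 200.08] 24 dish box 252 294 183 207 652
ball xyz (array([607.78, 126.24, 104.14]), np.float64(0.2977759579655794))
```

```bash
python3 -c "
from cell import manip
print(manip.sign_off())"
```

```text
the job is handed in; nothing more can be done
None
```

The job is handed in, and the hand-in gave no pass/fail result: the camera last measured about 45° down and on the white line, and the dish is still held with the ball about 3 mm from its estimated centre and from the focus point, after the first look and a quarter turn.

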